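# Fill the desk laser printer from a toner refill

## Robot

A 6-joint arm with a two-finger parallel gripper is mounted at the origin on the work surface. World frame = base frame: x ahead of the robot, y to its left, z up, the work surface at z = 0. Lengths are in mm, angles in rad, forces in N, time in s.
With the tool pointing down it reaches from about 350 to 775 mm from the base axis. Payload 5.5 kg.
Tool frame: the origin (TCP) lies at the very end of the fingers, on their centre line; the grasp point (between the pads) lies 19 mm behind it (manip.pinch_z is the distance from the TCP to the grasp point, in mm); z points along the fingers, y is the line along which they close (so a half turn about z gives the same grasp; the last joint's range is limited). The gripper opens to 85 mm and grips with 20 to 120 N. Pads are 22 mm wide; open, the fingers measure 114 mm over their backs; the gripper's body (76 mm by 85 mm) begins 54 mm behind the grasp point. The pads swing forward as they close: fully open they stand 13 mm farther back than shut.
Start: joints at [-0.14, 0.313, 0.046, 1.304, 0, 1.431], TCP at [575.041, -0.015, 231.323] pointing down, gripper open.
Joint ranges: [-2.76, 2.76], [-0.86, 1.69], [-1.03, 1.26], [-2.2, 2.34], [-1.47, 1.5], [-3.14, 3.14]. Speed limits (rad/s): [2.57, 2.57, 3.14, 3.14, 3.14, 3.14].

## Interface

Orientations are given as a 3x3 rotation matrix whose columns are the frame's x, y, z axes.
In Python, from station import manip, imaging, recognise, landmark_of gives the robot as it stands. Calls block until the motion is done:
- manip.goto(position, orientation): joint-space move of the TCP to a pose.
- manip.servo_line(position, frame=None, v=150, max_force=None): straight line of the TCP; frame=None keeps the orientation; v is the mean speed in mm/s. With max_force (N) it stops when the force on the tool has changed by that much, and returns True; else False.
- manip.move_joints(angles): joint-space move.
- manip.command_gripper(opening, newtons=None): opening from 0.0 (shut) to 1.0 (fully open); newtons is the grip in N (None keeps the last); returns when the fingers have stopped.
- manip.wait(seconds).
- manip.ik(position, orientation): joint angles nearest the present ones, or None.
- manip.read_state(): the state.
- imaging.read_camera(name): name is "scene" or "side" or "wrist"; returns the picture (400x640x3 uint8, red, green, blue); there is no depth.
- imaging.calibration(name): a dict with "camera_matrix" (3x3 intrinsics, pixels), "R" (3x3) and "t" (3): a world point X has camera coordinates R X + t; the wrist camera has in their place "mount" (4x4, takes a point from camera to tool coordinates, whose origin is the TCP and whose axes are the flange's). Camera axes: x right, y down, z forward; pixel columns grow to the right and rows downward; lengths in mm; the calibration is good to about 2 mm. A picture is of the moment at which its call begins: read the wrist's pose just before it. calibration takes no time and is no camera call.
A pose or a line that the arm cannot do raises manip.MotionError and nothing moves.
- manip.finish_job(): hands the job in; it is judged then, once.
Trained networks look in the newest picture that a camera, given by its name, has taken for a name from the list of things; names that differ only in an ending like _2 or _b are one class to them, and where a whole thing is asked for, a point or a joint stands for the part that bears it (a point fixed in the world has none). Each returns a list of dicts, best first, with "score" (0 to 1); they miss things now and then, are a little off and sometimes report something else, mostly with a low value. They report only what shows in the picture. A call takes as long as a camera call. They do not tell look-alikes from the thing itself.
- recognise(camera, query): "point" ([x, y, z] in mm, in the coordinates of the camera as it stood for that picture, good to about 4 mm: the middle of the surface that is visible of it).
- landmark_of(camera, query): "point" ([x, y, z] in mm, in the coordinates of the camera as it stood for that picture, good to about 4 mm: a listed point, or the origin of a listed thing).
The state is a dict: "time": time; "q": joint angles; "qvel": joint speeds; "joint_torque": joint torques, N m; "position": TCP position; "tool_rot": TCP orientation; "force": force on the tool from outside, world axes, zero at the start; "torque": the same for the moment, N m; "gripper_width": opening from 0.0 (shut) to 1.0 (fully open); "grip_force": force on a finger pad.
Only numpy, scipy, OpenCV 4.12 (cv2) and the standard library are available. Lean on these libraries where they do the work, as an engineer would, in place of code of your own. Each camera call takes 0.05 s, during which the arm holds its last target. There are 200 camera calls.

## Task

Fill the printer: take the fresh toner refill (the one whose plunger still stands out), set its nose in the filling port on top of the printer and, pressing down, turn it until its two lugs drop through the notches and it is fully down. Keep it pressed and turn it clockwise (seen from above) until it stops and locks, then push its plunger all the way in. Leave the refill locked in the port, and leave the spent refill and the other desk things where they are.

Things in the scene. Friction and masses are not known exactly. Their poses are not given: they have to be found in the camera images.
- refill_mid (a point): the fresh toner refill: loose black upright canister, about 255 g, 140 mm tall with plunger out, standing on its nose; point on its axis, 70 mm above the nose tip, z up the axis. Nose 44 mm diameter, 26 mm long (tapered to 38 mm in the lowest 5 mm), then a flange 72 mm wide, then the barrel from 30 to 112 mm, then the plunger. Fits the port either way round (half a turn is the same)
- refill_lugs (a point): point on the refill's axis 15 mm above the nose tip, at mid-height of its two equal lugs, which stick out of the nose along the refill's x and -x to 30 mm from the axis, 12 mm wide, 12 to 18 mm above the tip. Right above them the flange (26 to 30 mm above the tip) has two 12 mm wide ears to 44 mm from the axis, seen from above
- refill_grip (a point): where to grip the refill: on the axis, 97 mm above the nose tip, 15 mm below the top of the smooth round barrel, 56 mm in diameter; any yaw will do. The plunger's 45 mm disc stands up to 43 mm above this point, and must have room in the gripper
- plunger (a joint): the refill's plunger, in m: 0 = fully out, 0.024 = fully in. Slides down with a steady friction of about 9 N and stays where it is left
- plunger_top (a point): centre of the top of the plunger's round 45 mm thumb disc, 140 mm above the nose tip when out, 116 mm when in; moves with the plunger
- port (a point): the printer's filling port: centre of the collar, level with its flat upper face, 156 mm above the desk, z up; the printer is fixed. Collar: plate 6 mm thick, 96 mm outer diameter, round bore 47 mm. With lugs riding on the collar the refill's tip is 12 mm below this point; through the notches it goes 14 mm further, until its flange meets the collar (fully down, refill_mid 44 mm above this point)
- port_notch (a point): middle of one of the collar's two equal notches, level with its upper face, 27 mm from the port's axis along the port's x; the other lies along -x. Each is 15 mm wide and reaches 31.5 mm from the axis, so lugs pass within about 3 degrees. Fully down, the refill turns only clockwise from above, 60 degrees to a fixed stop, and is caught; released, it rises 2 mm and stays
- shutter (a joint): sprung round shutter down in the port's well, in m: 0 = up, its top 15 mm below the collar's upper face; 0.011 = pressed by a refill fully down. It resists with 4.5 N at first, 6.7 N fully down, and lifts an unlocked refill up again when it is let go
- printer: the fixed white desk laser printer, 360 mm wide (y), 230 mm deep (x), flat top at 150 mm; origin at the centre of its underside; the port is 20 mm towards its front (-x) and 100 mm towards -y. A delivery strip on top rises to 166 mm, 70 mm or more from the port's axis. Dark ribs on the top mark the ears' place at the notches (short) and when locked (long)
- spent_mid (a point): a spent refill, a loose bystander just like the fresh one but with its plunger already in (116 mm tall, 120 g); this point is on its axis 58 mm above its tip
- gift_box: bystander: red paper gift box with a gable roof, 95 x 85 x 132 mm; origin at the centre of its underside
- stapler: bystander: black stapler lying along its x axis, 135 x 36 x 60 mm; origin at the centre of its underside
- calculator: bystander: grey desk calculator 155 x 105 x 20 mm, flat; origin at the centre of its underside
Things that resemble listed ones, but are neither listed nor needed, are in the scene too. What is shaped like the part that bears refill_mid but yellow is not meant.

How it is judged:
By the outcome, as a careful person would: the job done as asked, in the order asked, and still so for the second after the job is handed in, with the robot touching nothing.
It also fails if it takes over 58 s, if anything falls off the work surface, if the arm or the gripper's body presses on something with over 40 N, if the wrist force passes 120 N, or if a joint passes its speed limit or range.

## Working session

There is one attempt and no reset: what is moved stays moved. The work goes in short steps, each a Python script; the robot and the scene stay as the last script left them, time stands still between calls to the robot, and variables do not carry over. Pictures are saved under pics/ and viewed, at most 10 in all, crops included, and the job is handed in when it is done.

```bash
mkdir -p pics; ls
cat > h.py <<'E'
import numpy as np, cv2
from station import manip, imaging, recognise, landmark_of
def cal(c):
    k=imaging.calibration(c); K=np.array(k["camera_matrix"])
    if c!="wrist": return K,np.array(k["R"]),np.array(k["t"]).ravel()
    s=manip.read_state(); T=np.eye(4); T[:3,:3]=s["tool_rot"]; T[:3,3]=s["position"]
    M=np.linalg.inv(T@np.array(k["mount"])); return K,M[:3,:3],M[:3,3]
def snap(c,name=None):
    k=cal(c); im=imaging.read_camera(c)
    if name: cv2.imwrite("pics/"+name,im[:,:,::-1])
    return im,k
def world(k,p): return k[1].T@(np.array(p)-k[2])
def pix(k,X):
    c=k[0]@(k[1]@np.array(X,float)+k[2]); return c[:2]/c[2]
def ray(k,uv,z):
    d=k[1].T@np.linalg.inv(k[0])@np.array([uv[0],uv[1],1.]); o=-k[1].T@k[2]
    return o+d*(z-o[2])/d[2]
E
python3 - <<'E'
from h import *
np.set_printoptions(precision=1,suppress=True)
ims=[]
for c in("scene","side"):
    im,k=snap(c); ims.append(im)
    print(c,"cam at",-k[1].T@k[2])
    for q in("refill_mid","refill_lugs","plunger_top","port","port_notch","spent_mid","printer","gift_box","stapler","calculator"):
        for r in landmark_of(c,q)[:4]:
            w=world(k,r["point"]); print(q,round(r["score"],2),w,pix(k,w))
for c,i in zip("ab",ims): cv2.imwrite("pics/%s.png"%c,i[:,:,::-1])
print(manip.read_state()["time"])
E
```

```text
pics
scene cam at [1217.3  170.9 1055.8]
refill_mid 0.67 [ 355.8 -250.5   70.5] [284.8 154.1]
refill_mid 0.6 [ 470.2 -332.1   70.2] [242.  173.9]
refill_lugs 0.79 [ 356.9 -251.3   12.7] [285.3 167.7]
refill_lugs 0.74 [ 463.7 -330.8   13.1] [245.8 185.6]
plunger_top 0.78 [ 361.7 -251.7  137.1] [282.4 138.7]
plunger_top 0.55 [ 469.5 -331.6  141.2] [239.1 156.2]
port 0.86 [513.3 116.6 153.3] [397.2 213.7]
port_notch 0.84 [544.9 117.7 154.2] [394.3 223.5]
spent_mid 0.56 [ 537.8 -168.8   54.7] [286.3 211.8]
printer 0.79 [528.7 214.1   0.6] [423.6 263.8]
printer 0.15 [543.2 120.2 158.2] [395.7 222.3]
gift_box 0.94 [ 767.7 -152.4   -0.6] [256.9 296.1]
stapler 0.94 [ 720.3 -321.7   -4. ] [206.2 260.4]
stapler 0.54 [ 469.2 -332.4   70.6] [242.  173.6]
calculator 0.85 [ 343.9 -426.5   -0.2] [235.6 152.6]
calculator 0.57 [529.6 215.8   1. ] [424.2 264.3]
side cam at [  43.4 -969.7  722.8]
refill_mid 0.94 [ 359.  -253.6   70.7] [278.1 268.6]
refill_mid 0.84 [ 463.4 -331.2   71.1] [334.6 271.3]
refill_lugs 0.72 [ 465.4 -335.5   12.7] [336.2 291.3]
refill_lugs 0.59 [ 355.8 -250.6   18.3] [277.7 285.5]
plunger_top 0.78 [ 358.7 -249.8  141.9] [275.2 242.8]
plunger_top 0.72 [ 466.1 -326.1  141.7] [334.5 244.8]
port 0.65 [515.9 115.6 157.7] [267.5 159.1]
port_notch 0.77 [544.6 120.1 155.1] [275.6 157.1]
spent_mid 0.92 [ 538.  -168.5   58.9] [324.6 230.6]
gift_box 0.78 [ 768.1 -149.1   -0.2] [387.  219.7]
stapler 0.95 [ 717.3 -328.4   -0.6] [415.2 257.8]
calculator 0.94 [ 341.3 -425.4   -1. ] [309.9 343.8]
1.1
```

Run:
```python
import cv2,numpy as np
a=cv2.imread("pics/a.png");b=cv2.imread("pics/b.png")
x=cv2.resize(a[100:280,180:440],(780,540)); cv2.imwrite("pics/c1.png",x)
x=cv2.resize(b[130:330,230:430],(600,600)); cv2.imwrite("pics/c2.png",x)
```

```text
(no output)
```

View pics/c1.png

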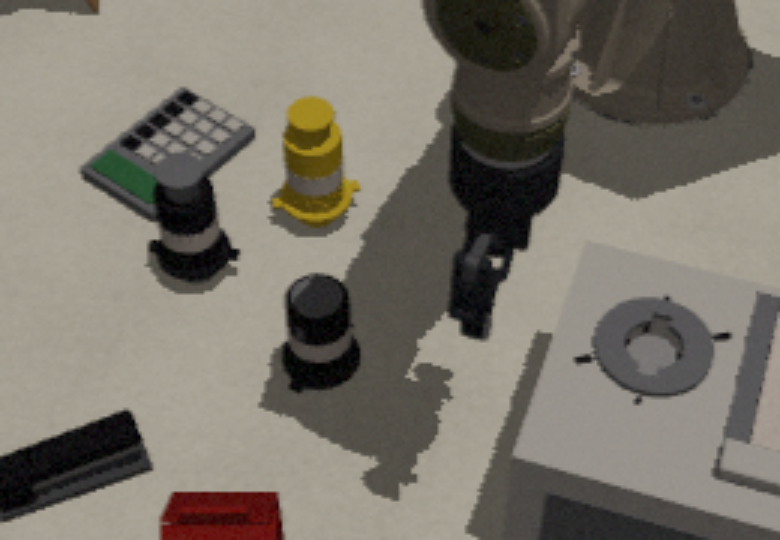

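View pics/c2.png

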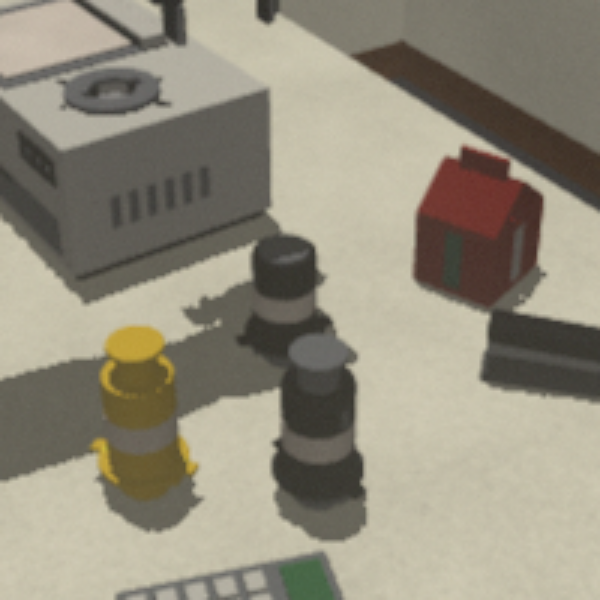

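Candidates in the scene picture: yellow canister at (285,154) is excluded by colour. The black canister at (286,212) is low with its plunger in, so it is the spent one. The black one at (242,174) has a grey plunger disc standing out, so it is the fresh refill, and both enlarged crops confirm it. The port is at (397,214). Next I take closer looks with the wrist camera.

```bash
cat >> h.py <<'E'
def down(deg):
    a=np.radians(deg); c,s=np.cos(a),np.sin(a)
    return np.array([[c,s,0],[s,-c,0],[0,0,-1.]])
def yaw(): 
    r=np.array(manip.read_state()["tool_rot"]); return np.degrees(np.arctan2(r[1,0],r[0,0]))
E
python3 - <<'E'
from h import *
np.set_printoptions(precision=2,suppress=True)
print(np.array(imaging.calibration("wrist")["mount"]),imaging.calibration("wrist")["camera_matrix"][0][0]); print("yaw0",yaw())
for n,p in(("port",(515,116,250)),("ref",(466,-331,250))):
    for g in range(-180,180,30):
        q=manip.ik(p,down(g)); print(n,g,None if q is None else round(float(q[5]),2),end="; ")
    print()
M=np.array(imaging.calibration("wrist")["mount"])
def look(p,g,name,qs):
    R=down(g); o=R@M[:3,3]; 
    # put camera axis over target at its height
    d=R@M[:3,2]; cam=np.array(p,float)-d/abs(d[2])*230
    manip.goto(cam-o,R); im,k=snap("wrist",name)
    for q in qs:
        for r in landmark_of("wrist",q)[:3]:
            w=world(k,r["point"]); print(q,round(r["score"],2),w,pix(k,w))
    np.savez("pics/"+name+".npz",K=k[0],R=k[1],t=k[2]); print(manip.read_state()["position"],manip.read_state()["time"])
look((515,116,156),0,"w1.png",["port","port_notch"])
look((466,-331,140),0,"w2.png",["refill_mid","refill_lugs","plunger_top","refill_grip"])
E
```

```text
[[   0.     -0.96   -0.28   69.58]
 [   1.      0.      0.     -1.14]
 [  -0.     -0.28    0.96 -142.59]
 [   0.      0.      0.      1.  ]] 323.1903172038839
yaw0 90.00118845862987
port -180 0.07; port -150 -0.45; port -120 -0.98; port -90 -1.5; port -60 -2.02; port -30 -2.55; port 0 -3.07; port 30 2.69; port 60 2.16; port 90 1.64; port 120 1.12; port 150 0.59; 
ref -180 -0.76; ref -150 -1.28; ref -120 -1.81; ref -90 -2.33; ref -60 -2.85; ref -30 2.91; ref 0 2.38; ref 30 1.86; ref 60 1.34; ref 90 0.81; ref 120 0.29; ref 150 -0.23; 
port 0.64 [509.58 117.11 152.4 ] [312.43 210.28]
port_notch 0.93 [538.67 118.52 156.21] [310.28 173.15]
[511.88 114.87 243.38] 4.9833
refill_mid 0.87 [ 351.04 -252.67   73.04] [239.13 293.47]
refill_lugs 0.86 [ 359.14 -250.23   15.77] [247.58 261.78]
plunger_top 0.82 [ 463.26 -331.2   140.79] [314.37 208.63]
plunger_top 0.74 [ 355.32 -251.89  138.61] [219.97 331.11]
refill_grip 0.8 [ 351.16 -246.44   98.8 ] [226.5  307.82]
refill_grip 0.72 [ 462.97 -330.25   97.8 ] [313.54 194.74]
[ 462.91 -332.01  227.42] 9.725
```

View pics/w1.png

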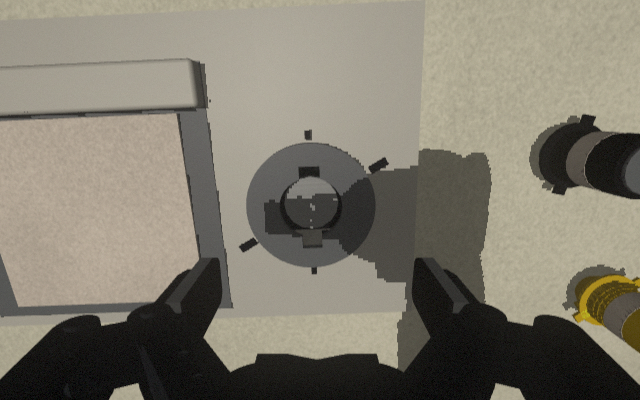

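View pics/w2.png

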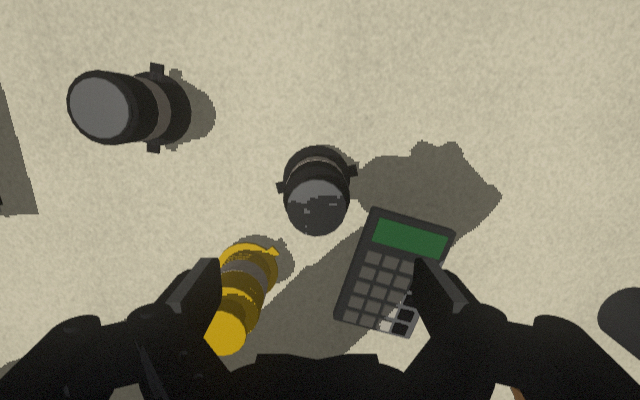

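w1 shows the collar centred near (311,204), with short ribs at (308,134) and (314,270) and long ribs at (378,164) and (248,245). w2 shows the fresh refill with its disc near (316,207) and ears at (281,187) and (353,171). I'll refine these numerically.

Run:
```python
from h import *
np.set_printoptions(precision=2,suppress=True)
def ld(n):
    d=np.load("pics/"+n+".npz"); return (d["K"],d["R"],d["t"]),cv2.imread("pics/"+n)
k,im=ld("w1.png"); g=im.max(2).astype(int)
def blob(g,k,u,v,r,th,z):
    s=g[v-r:v+r+1,u-r:u+r+1]; ys,xs=np.nonzero(s<th); 
    uv=(xs.mean()+u-r,ys.mean()+v-r); print((u,v),len(xs),np.array(uv),ray(k,uv,z)); return ray(k,uv,z)
pts=[blob(g,k,*p,9 if i>1 else 6,60,151) for i,p in enumerate([(308,134),(314,271),(378,165),(248,244)])]
for i,j in((0,1),(2,3)):
    d=pts[i]-pts[j]; print("mid",(pts[i]+pts[j])/2,"ang",np.degrees(np.arctan2(d[1],d[0])),np.linalg.norm(d))
# collar circle by radial edges, left side & all: minimise in world at z=156
e=[ray(k,p,156) for p in[(246.5,205),(375.5,205),(311,142),(311.5,267)]]
print("collar",np.array(e)); 
k,im=ld("w2.png")
a,b=ray(k,(281,187),29),ray(k,(353,171),29); d=a-b
print("ears",a,b,(a+b)/2,np.degrees(np.arctan2(d[1],d[0])),np.linalg.norm(d))
c1=im[135:245,265:370]; o=cv2.resize(c1,None,fx=5,fy=5,interpolation=cv2.INTER_NEAREST); o=np.clip(o.astype(float)*1.8,0,255).astype('uint8')
cv2.imwrite("pics/w2c.png",o)
```

```text
(308, 134) 39 [307.05 134.41] [565.62 120.77 151.  ]
(314, 271) 30 [313.97 270.3 ] [458.76 116.05 151.  ]
(378, 165) 143 [377.9  165.27] [543.54  69.16 151.  ]
(248, 244) 112 [247.94 244.54] [481.09 167.77 151.  ]
mid [512.19 118.41 151.  ] ang 2.527010554854353 106.96333163743755
mid [512.32 118.46 151.  ] ang -57.65028088804018 116.72377565404199
collar [[514.77 165.85 156.  ]
 [514.76  70.34 156.  ]
 [560.73 117.9  156.  ]
 [464.21 117.94 156.  ]]
ears [ 454.14 -294.55   29.  ] [ 471.65 -371.8    29.  ] [ 462.89 -333.17   29.  ] 102.76895556019723 79.20785889690887
```

View pics/w2c.png

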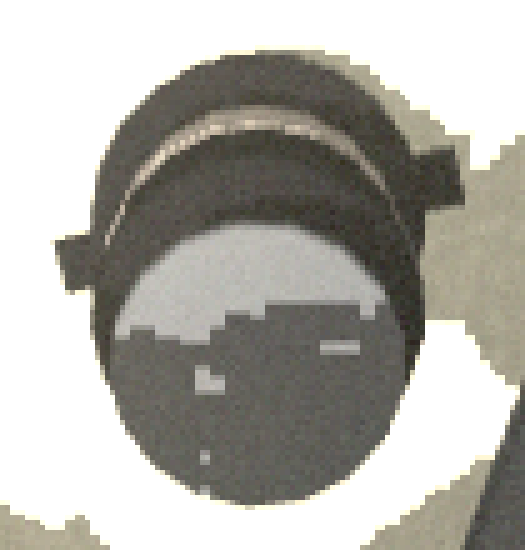

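Run:
```python
from h import *
d=np.load("pics/w2.png.npz");k=(d["K"],d["R"],d["t"])
a,b=ray(k,(277.6,188.4),28),ray(k,(357.2,170.2),28); e=a-b
L=np.degrees(np.arctan2(e[1],e[0])); print(a,b,(a+b)/2,L,np.linalg.norm(e)); print("disc",ray(k,(317,207.8),140))
for g in range(-180,180,15):
    o=[g,]
    q=manip.ik((463,-332,90),down(g)); o.append(q is not None and round(float(q[5]),2))
    for t in(2.4-L,2.4-L+180):
      for dz in(0,-60):
        y=g+t+dz; q=manip.ik((512,118,260),down(y)); o.append(q is not None and round(float(q[5]),2))
    print(o)
```

```text
[ 452.35499377 -290.70308118   28.        ] [ 472.33626256 -376.37282914   28.        ] [ 462.34562817 -333.53795516   28.        ] 103.1287330067347 87.96906739172795
disc [ 463.66409686 -333.14703521  140.        ]
[-180, -0.76, 1.83, 2.88, -1.31, -0.26]
[-165, -1.02, 1.57, 2.62, -1.57, -0.52]
[-150, -1.29, 1.31, 2.36, -1.83, -0.79]
[-135, -1.55, 1.05, 2.09, -2.1, -1.05]
[-120, -1.81, 0.78, 1.83, -2.36, -1.31]
[-105, -2.07, 0.52, 1.57, -2.62, -1.57]
[-90, -2.33, 0.26, 1.31, -2.88, -1.83]
[-75, -2.6, -0.0, 1.05, 3.14, -2.1]
[-60, -2.86, -0.26, 0.78, 2.88, -2.36]
[-45, -3.12, -0.52, 0.52, 2.62, -2.62]
[-30, 2.9, -0.79, 0.26, 2.36, -2.88]
[-15, 2.64, -1.05, -0.0, 2.09, 3.14]
[0, 2.38, -1.31, -0.26, 1.83, 2.88]
[15, 2.12, -1.57, -0.52, 1.57, 2.62]
[30, 1.86, -1.83, -0.79, 1.31, 2.36]
[45, 1.59, -2.1, -1.05, 1.05, 2.09]
[60, 1.33, -2.36, -1.31, 0.78, 1.83]
[75, 1.07, -2.62, -1.57, 0.52, 1.57]
[90, 0.81, -2.88, -1.83, 0.26, 1.31]
[105, 0.55, 3.14, -2.1, -0.0, 1.05]
[120, 0.28, 2.88, -2.36, -0.26, 0.78]
[135, 0.02, 2.62, -2.62, -0.52, 0.52]
[150, -0.24, 2.36, -2.88, -0.79, 0.26]
[165, -0.5, 2.09, 3.14, -1.05, -0.0]
```

```bash
python3 - <<'E'
from h import *
np.set_printoptions(precision=2,suppress=True)
def st(m):
    s=manip.read_state(); print(m,np.array(s["position"]),"F",np.array(s["force"]),"w",round(s["gripper_width"],3),"g",s["grip_force"],"q6",round(s["q"][5],2),"t",s["time"])
R=down(90)
manip.goto((463,-333,190),R)
print(manip.servo_line((463,-333,78),v=120,max_force=6)); st("at")
manip.command_gripper(0.0,80); st("grip")
manip.servo_line((463,-333,300),v=150); st("lift")
manip.goto((512.3,118.3,300),down(90+2.4-103.1+180)); st("over port")
snap("wrist","w3.png"); snap("side","s3.png");
E
python3 - <<'E'
import cv2,numpy as np
a=cv2.imread("pics/w3.png"); b=cv2.imread("pics/s3.png")
cv2.imwrite("pics/m3.png",np.hstack([cv2.resize(a,(440,275)),cv2.resize(b[60:260,160:400],(330,275))]))
E
```

```text
False
at [ 463.47 -333.46   78.77] F [-0.29  0.22  0.54] w 0.996 g 0.0 q6 0.81 t 12.2083
grip [ 463.88 -333.79   79.28] F [ 0.7  -0.14  6.16] w 0.629 g 85.04373815841973 q6 0.81 t 12.6
lift [ 462.68 -332.71  298.97] F [ 0.2   0.54 -2.97] w 0.632 g 84.36557045672089 q6 0.81 t 14.2333
over port [512.63 117.46 299.93] F [ 0.47 -0.32 -2.46] w 0.63 g 84.24380251206458 q6 0.26 t 15.9
```

View pics/m3.png

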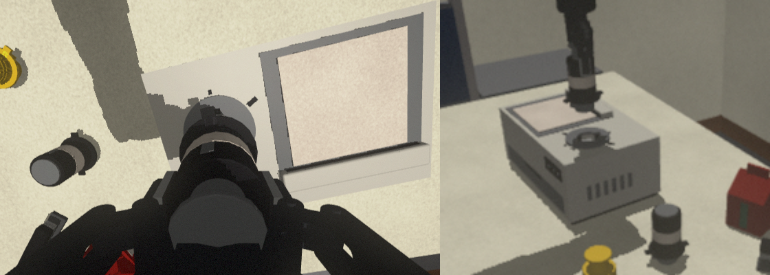

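The refill is held upright above the port. In the wrist view one ear faces the short rib. Now I insert it.

```bash
cat >> h.py <<'E'
np.set_printoptions(precision=2,suppress=True)
def st(m):
    s=manip.read_state(); print(m,np.array(s["position"]),"F",np.array(s["force"]),"T",np.array(s["torque"]),"yaw",round(yaw(),2),"w",round(s["gripper_width"],3),"t",round(s["time"],2))
E
python3 - <<'E'
from h import *
X=(512.3,118.3)
st("start")
print(manip.servo_line((*X,232),v=120,max_force=10)); st("a")
print(manip.servo_line((*X,207),v=40,max_force=14)); st("b")
E
```

```text
start [512.65 117.25 299.9 ] F [-0.32  0.79 -2.78] T [ 0.   -0.02  0.  ] yaw 169.18 w 0.632 t 16.0
False
a [512.3  118.02 232.42] F [ 0.57 -0.21 -2.52] T [ 0.02  0.01 -0.03] yaw 169.28 w 0.638 t 16.72
True
b [513.3  118.32 209.4 ] F [ 0.   -1.2   3.49] T [-0.11  0.07 -0.03] yaw 169.3 w 0.629 t 17.3
```

Run:
```python
from h import *
X=(512.8,118.3); y0=169.3
manip.servo_line((*X,207.5),v=20,max_force=25); st("press")
for d in(10,25,40,52,57,60,62,64):
    manip.servo_line((*X,207.5),down(y0-d),v=20); st(d)
    s=manip.read_state()
    if abs(s["torque"][2])>1.5 or s["force"][2]>45: break
```

```text
press [513.4  118.32 209.32] F [-1.32  0.49 11.64] T [-0.23  0.49  0.01] yaw 169.3 w 0.634 t 17.55
10 [513.97 117.8  209.33] F [-0.79 -1.04 10.75] T [-0.65  0.21 -0.09] yaw 159.26 w 0.629 t 17.88
25 [514.01 117.47 209.35] F [ 0.62 -2.62 11.27] T [-0.78  0.29 -0.  ] yaw 144.26 w 0.632 t 18.28
40 [513.79 117.38 209.38] F [-0.58 -2.22 12.05] T [-0.8   0.44 -0.02] yaw 129.26 w 0.633 t 18.69
52 [513.54 117.44 209.36] F [-1.2  -1.98 12.01] T [-0.78  0.62 -0.03] yaw 117.26 w 0.629 t 19.05
57 [513.47 117.5  209.39] F [-0.85 -3.5  11.76] T [-0.73  0.63  0.02] yaw 112.25 w 0.631 t 19.3
60 [513.45 117.47 209.38] F [-0.18 -3.26 11.88] T [-0.76  0.67 -0.04] yaw 109.26 w 0.631 t 19.55
62 [513.53 117.56 209.37] F [-1.63 -3.44 11.84] T [-0.9   0.59  1.05] yaw 107.41 w 0.633 t 19.8
64 [513.43 118.07 209.31] F [-0.5  -2.89 12.05] T [-0.55  0.57  2.06] yaw 105.55 w 0.632 t 20.05
```

It met the stop at about 61°, with the torque rising. Now I release, check, and push the plunger.

```bash
python3 - <<'E'
from h import *
X=(513.4,118)
manip.servo_line((*X,208.5),down(169.3-62),v=20); st("ease")
manip.command_gripper(1.0); st("open")
manip.servo_line((*X,320),v=150)
manip.command_gripper(0.0,40)
c="scene"; im,k=snap("scene","s5.png"); im2,k2=snap("side","d5.png")
for c,kk in(("scene",k),("side",k2)):
  for q in("plunger_top","refill_mid"):
    for r in landmark_of(c,q)[:3]: print(c,q,round(r["score"],2),world(kk,r["point"]))
print(manip.servo_line((*X,276),v=80,max_force=6)); st("above")
print(manip.servo_line((*X,243),v=30,max_force=30)); st("pushed")
E
python3 - <<'E'
import cv2,numpy as np
a=cv2.imread("pics/s5.png")[120:280,300:500]; b=cv2.imread("pics/d5.png")[80:240,180:380]
cv2.imwrite("pics/m5.png",np.hstack([cv2.resize(x,(400,320)) for x in(a,b)]))
E
```

```text
ease [513.49 118.01 209.36] F [-0.66 -0.68  7.33] T [-0.07  0.37  0.16] yaw 107.33 w 0.636 t 20.3
open [513.18 117.99 208.11] F [-0.21  0.46  0.07] T [-0.    0.07 -0.04] yaw 107.3 w 1.001 t 20.73
scene plunger_top 0.51 [520.3  121.18 269.87]
scene plunger_top 0.44 [ 359.22 -251.5   137.8 ]
scene refill_mid 0.73 [ 358.28 -251.41   72.99]
scene refill_mid 0.67 [520.2  120.88 201.5 ]
side plunger_top 0.63 [ 355.42 -250.39  141.11]
side plunger_top 0.48 [515.19 121.34 276.1 ]
side refill_mid 0.68 [ 355.01 -254.45   71.12]
side refill_mid 0.56 [514.6  122.87 201.9 ]
False
above [513.52 118.   276.29] F [ 0.99  0.09 -0.13] T [-0.02  0.01  0.02] yaw 107.3 w 0.002 t 23.38
False
pushed [514.03 118.08 245.93] F [-4.1  -0.43 16.22] T [-0.03  0.82 -0.03] yaw 107.31 w -0.002 t 24.63
```

View pics/m5.png

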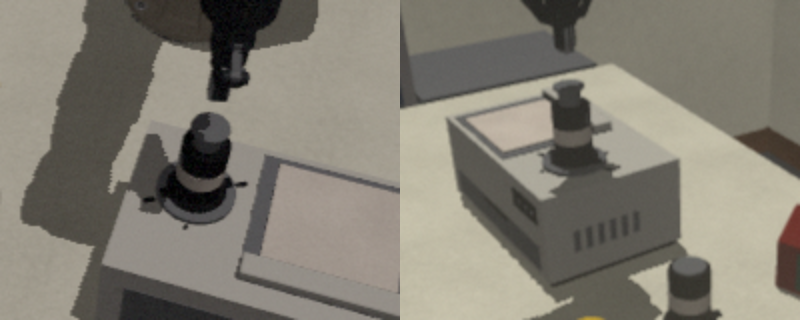

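Before the push, the picture showed the refill standing in the port with its ears at the long ribs. I'll push a bit harder to confirm the plunger is at its end, then retreat and look.

```bash
python3 - <<'E'
from h import *
X=(513.4,118)
print(manip.servo_line((*X,239),v=20,max_force=25)); st("hard")
manip.servo_line((*X,330),v=150)
manip.goto((450,0,330),down(107)); manip.wait(.5)
for c,n in(("scene","s6.png"),("side","d6.png")):
  im,k=snap(c,n)
  for q in("plunger_top","refill_mid","spent_mid"):
    for r in landmark_of(c,q)[:3]: print(c,q,round(r["score"],2),world(k,r["point"]))
st("end")
E
python3 - <<'E'
import cv2,numpy as np
a=cv2.imread("pics/s6.png")[170:250,350:450]; b=cv2.imread("pics/d6.png")[110:190,220:320]
cv2.imwrite("pics/m6.png",np.hstack([cv2.resize(x,(400,320)) for x in(a,b)]))
E
```

```text
True
hard [514.19 118.12 246.15] F [-1.87  0.19  4.05] T [-0.08  0.14  0.04] yaw 107.31 w -0.001 t 24.85
scene plunger_top 0.63 [518.88 118.47 246.54]
scene plunger_top 0.47 [ 357.65 -249.95  137.28]
scene refill_mid 0.88 [ 356.96 -249.75   71.36]
scene refill_mid 0.59 [521.5  120.3  201.97]
scene refill_mid 0.49 [ 714.3  -321.49   -1.49]
scene spent_mid 0.69 [ 540.07 -170.41   57.25]
side plunger_top 0.72 [ 356.78 -248.51  140.29]
side plunger_top 0.38 [518.39 123.79 250.86]
side refill_mid 0.88 [514.23 120.01 199.86]
side refill_mid 0.58 [ 354.44 -254.64   72.1 ]
side refill_mid 0.39 [ 536.5  -165.48   57.03]
side spent_mid 0.88 [ 535.97 -167.19   59.36]
end [449.98  -0.04 330.06] F [ 0.88 -0.34 -0.05] T [-0.02 -0.01 -0.01] yaw 106.99 w -0.001 t 27.07
```

View pics/m6.png

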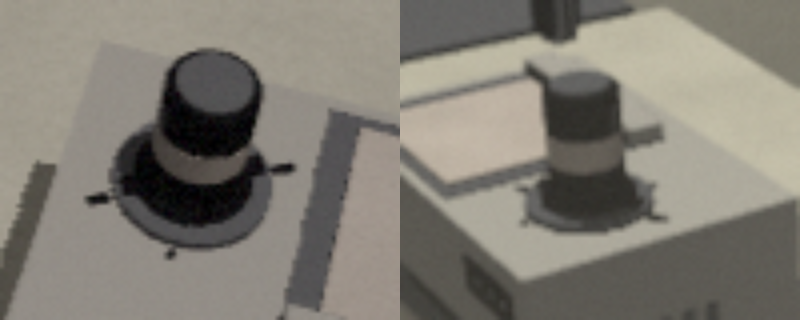

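The plunger is flush, the ears line up with the long ribs, and the spent refill has not moved. Handing in.

```bash
python3 -c "
from station import manip
print(manip.finish_job())"
```

```text
the job is handed in; nothing more can be done
None
```

The fresh refill is locked in the printer's port with its plunger fully in, the spent refill is still where it stood, nothing else was touched, and the job was handed in after about 27 s of robot time.

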